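# Seat the capped cell and click the cell carriage into the reading notch

## Robot

A 6-joint arm with a two-finger parallel gripper is mounted at the origin on a cart in front of the work surface, level with it; the furniture and walls round the work are solid. World frame = base frame: x ahead of the robot, y to its left, z up, the work surface at z = 0. Lengths are in m, angles in rad, forces in N, time in s.
With the tool pointing down it reaches from about 0.3 to 0.825 m from the base axis. Payload 5.4 kg.
Tool frame: the origin (TCP) lies between the finger pads, 19 mm behind the fingertips; this is the grasp point; z points along the fingers, y is the line along which they close (so a half turn about z gives the same grasp; the last joint's range is limited). The gripper opens to 92 mm and grips with 3 to 60 N. Pads are 20 mm wide; open, the fingers measure 128 mm over their backs; the gripper's body (75 mm by 189 mm) begins 69 mm behind the grasp point.
Start: joints at [1.122, 0.158, 1.597, -0, 1.386, -0.21], TCP at [0.136, 0.559, 0.233] pointing down, gripper open.
Joint ranges: [-2.91, 2.91], [-0.94, 2.29], [0.18, 2.7], [-1.29, 4.43], [0.17, 2.64], [-3, 3]. Speed limits (rad/s): [2.57, 2.57, 3.14, 3.14, 3.14, 3.14].

## Interface

Orientations are given as a unit quaternion [w, x, y, z].
In Python, from cell import bot gives the robot as it stands. The module is installed in compiled form; this text tells all that it offers.
- The arm moves only by the tool play_rows, never from a script. Its argument "series" is one flat list of numbers, 6 for each row, row after row: the shift along the tool's x, y, z in units of 40 mm (1.0 is 40 mm), then the turn, a rotation vector about the tool's x, y, z in units of 6 degrees (1.0 is 6 degrees). In form: [dx, dy, dz, ax, ay, az, dx, dy, dz, ax, ay, az, ...]. A call has exactly 8 rows; each row shifts and turns the commanded pose from where the row before left it, along the tool's axes as they then stand; what a row does not reach is not made up. A row lasts 1/8 s, in which the tool goes at most 62.5 mm and 10.7 degrees, less where a joint would pass 70% of its speed; a pose out of reach is approached as far as the arm can. A call is refused whole if a number of a shift passes 1 or a number of a turn 1, either way. A call with a gripper value outside its range is refused whole. "grip" is the finger opening in mm, from 0 to 91.9, set as the call begins (left out, the last holds). The fingers move at their own pace and stop on an object; "squeeze" is the grip in N (left out, the last holds). Time passes only in rows, so rows that do not move let the fingers close, or fill a call up. It gives the time, the measured TCP pose, the force, the opening and the grip force at its end, in the units of the state.
- bot.get_obs(): the state, without advancing time (a new reading comes with each control period).
- bot.capture(name): name is "scene" or "top" or "wrist"; returns a dict with "img" (384x512x3 uint8, red, green, blue), "fx", "fy", "cx", "cy" (pixels), "dist_coeffs" ([k1, k2, p1, p2, k3] as OpenCV has them; the pictures are not rectified), "position" and "attitude" of the camera in the world. Camera axes: x right, y up, looking along -z (the intrinsics and any distortion apply to the point x, -y, -z); pixel columns grow to the right and rows downward; lengths in m; the calibration is good to about 2 mm. A picture is of the moment at which its call begins. There is no depth.
- bot.hand_in(): hands the job in; it is judged then, once.
The state is a dict: "t": time; "joint_pos": joint angles; "joint_velocities": joint speeds; "joint_efforts": joint torques, N m; "eef_pos": TCP position; "tcp_rot": TCP orientation; "ft_force": force on the tool from outside, world axes, zero at the start; "moment": the same for the moment, N m; "width": opening from 0.0 (shut) to 1.0 (fully open); "gripper_force": force on a finger pad.
Only numpy, scipy, OpenCV 4.12 (cv2) and the standard library are available. Lean on these libraries where they do the work, as an engineer would, in place of code of your own. Each camera call takes 0.05 s, during which the arm holds its last target. There are 200 camera calls.

## Task

On the slide bench, first press the white cap down until the capped cell sits fully home in its socket, with no red showing. Then take the blue grip fin between the fingers and slide the carriage along its rods towards the white reading head until you feel its spring ball drop into the notch in front of the lens, without running on past the notch. Finish while still holding the fin firmly there, with the ball in the notch; leave the bottles and the little glass vial standing where they are.

Things in the scene. Friction and masses are not known exactly. Their poses are not given: they have to be found in the camera images.
- slide_base: grey base plate of the slide bench, 130 (x) x 340 (y) x 12 mm, fixed to the worktop; origin at the centre of its underside on the worktop. Two steel rods run along its y axis between two aluminium end blocks (tops 36 mm above the worktop). The carriage rides on them, and its travel is along the base's -y.
- carriage: black carriage on the rods, deck 80 (x) x 46 (y) mm, deck top 42 mm above the worktop; axes parallel to the base's, origin at the centre line of the base, 22 mm above the worktop. It travels 210 mm along the base's -y, from base y = +0.110 to -0.100, and starts within 30 mm of the +y end. About 1 to 2 N of friction; it stays where it is left.
- carriage_mark (a point): centre of the carriage along the rail (the carriage's white index line, the fin, the cap and the ball all have this same y on the base), 33 mm above the worktop, on the base's centre line.
- fin_top (a point): centre of the top face, 82 mm above the worktop, of the blue upright grip fin on the carriage: 22 mm (x) x 16 mm (y, along the rail) x 40 mm tall above the deck, at base x = -0.038. Pinch it from above with the fingers closing along the rail; nothing taller than the deck stands beside it along the rail within 60 mm.
- cell_cap (a joint): how far the capped cell is pressed in, in m: starts at 0 to 0.002, 0.007 is fully home (the cap then rests on its black socket and the red band is hidden). It moves straight down against about 3.5 N of friction and stays where it is left.
- cap_top (a point): centre of the top of the white square cap, 32 x 32 x 10 mm, at base x = +0.012, on the carriage; 85 mm above the worktop when the joint is 0, 78 mm when fully home. The fin's near face stands 39 mm from this point.
- reading_head: white reading head, 40 x 52 mm and 66 mm tall, clamped somewhere along the back (+x) side of the base, axes parallel to the base's; fixed. Its origin lies on the worktop on the base's centre line, at the y of the notch; the white housing spans x = +0.050 to +0.090 of it, the black lens barrel and brass notch piece reach to x = +0.031. A thin black line on its top marks the notch.
- notch (a point): middle of the notch, on the base's centre line, 33 mm above the worktop; the carriage mark must come here. It lies between two round brass ridges, 5.5 mm before and after it along the rail. The spring ball starts to climb the first ridge about 11 mm before the notch, resists with up to about 10 N to the crest at 5.5 mm, then pulls forward a few N, and resists again beyond it.
- reagent_bottle: loose white bottle with a blue screw cap, 57 mm diameter, 102 mm tall, origin at the centre of its underside; leave alone.
- brown_bottle: loose amber dropping bottle with a red teat, 53 mm diameter, 141 mm tall, origin at the centre of its underside; leave alone.
- glass_vial: loose small clear glass vial, 20 mm diameter, 35 mm tall, standing in front of the base, origin at the centre of its underside; leave alone.

How it is judged:
By the outcome, as a careful person would: the job done as asked, in the order asked, and still so for the second after the job is handed in, while the arm keeps its last pose, push and grip.
It also fails if it takes over 48 s, if anything falls off the work surface, if the arm or the gripper's body presses on something with over 40 N, if the wrist force passes 120 N, or if a joint passes its speed limit or range.

## Working session

There is one attempt and no reset: what is moved stays moved. The work goes in short steps, Python scripts to look and compute and a tool call to move; the robot and the scene stay as the last step left them, time stands still between calls to the robot, and variables do not carry over. Pictures are saved under pics/ and viewed, at most 10 in all, crops included, and the job is handed in when it is done.

Besides the shell and the picture viewer there is one more tool, called after "Emit:" in YAML: its name, and indented under it one key for each argument. play_rows: Moves the arm, as the interface text tells. Its arguments: {"type":"object","properties":{"series":{"type":"array"},"grip":{"type":"number"},"squeeze":{"type":"number"}},"required":["series"]}

```bash
mkdir -p pics
cat > h.py <<'E'
import numpy as np, cv2
from cell import bot
from scipy.spatial.transform import Rotation as R
def rot(q): return R.from_quat([q[1],q[2],q[3],q[0]]).as_matrix()
def att(c):
    a=np.array(c["attitude"],float)
    return a if a.shape==(3,3) else rot(a)
def K(c): return np.array([[c["fx"],0,c["cx"]],[0,c["fy"],c["cy"]],[0,0,1.]])
def ray(c,uv):
    p=cv2.undistortPoints(np.array(uv,float).reshape(-1,1,2),K(c),np.array(c["dist_coeffs"],float)).reshape(-1,2)
    return np.c_[p[:,0],-p[:,1],-np.ones(len(p))]@att(c).T
def onz(c,uv,z):
    d=ray(c,uv);o=np.array(c["position"]);return o+d*((z-o[2])/d[:,2])[:,None]
def proj(c,P):
    q=(np.array(P,float).reshape(-1,3)-c["position"])@att(c); q=q*[1,-1,-1]
    return cv2.projectPoints(q,np.zeros(3),np.zeros(3),K(c),np.array(c["dist_coeffs"],float))[0].reshape(-1,2)
def save(c,n,box=None,s=1):
    im=c["img"][:,:,::-1]
    if box: im=im[box[1]:box[3],box[0]:box[2]]
    cv2.imwrite("pics/"+n,cv2.resize(im,None,fx=s,fy=s,interpolation=cv2.INTER_CUBIC))
E
python3 - <<'E'
from h import *
import pickle
for n in ["top","scene"]:
    c=bot.capture(n);save(c,n+"1.png",s=1.5);pickle.dump(c,open(n+".pkl","wb"));print(n,c["position"],c["attitude"],c["fx"])
o=bot.get_obs();print(o)
E
```

```text
top [0.29664672 0.03127104 0.90651262] [ 0.70633922  0.05972447 -0.06848805 -0.70201658] 348.9120351745681
scene [ 0.1133463  -0.68617393  0.47927971] [ 0.83189102  0.51536728 -0.11634337 -0.16975901] 362.6294513681354
{'t': 0.1, 'joint_pos': array([ 1.12188962e+00,  1.59017925e-01,  1.59809162e+00,  2.25008911e-06,
        1.38620307e+00, -2.10110186e-01]), 'joint_velocities': array([-0.00118219, -0.0028868 , -0.00159504, -0.00034595,  0.00093347,
        0.00066657]), 'joint_efforts': array([ 8.33301215e-05, -3.86505246e+01, -3.22960496e+01,  7.01764505e-02,
        3.39818001e-02, -6.24015570e-05]), 'eef_pos': array([0.13579588, 0.55818638, 0.23240679]), 'tcp_rot': array([-2.79315662e-04,  1.19114936e-01,  9.92880100e-01, -8.13353140e-04]), 'ft_force': array([ 0.05519309,  0.81888195, -0.71089283]), 'moment': array([-0.01324834,  0.03304871,  0.00463694]), 'gripper_force': 0.0, 'width': 1.002264027143361}
```

View pics/top1.png

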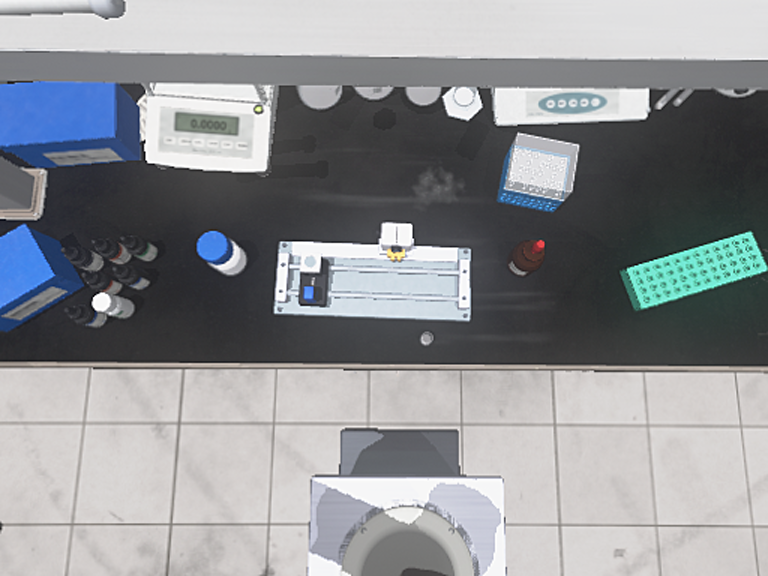

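View pics/scene1.png

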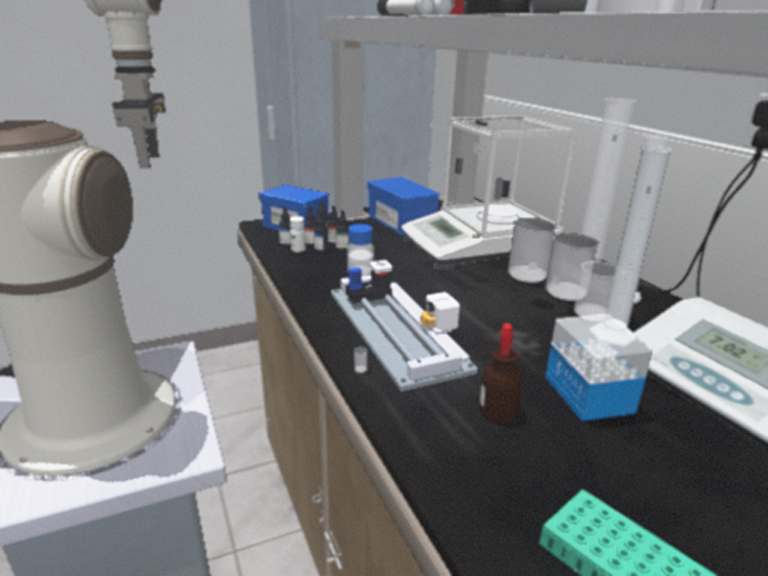

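Top view: the base spans about (275–471, 241–320) at 1.5x scale. The carriage is at its left end (+y), with the fin at (309,293) and the cap at (310,262). The head is at (397,240), the vial at (427,338), the brown bottle at (527,258) and the white bottle at (222,253). I'll enlarge it for precise measurement.

Run:
```python
from h import *
import pickle
c=pickle.load(open("top.pkl","rb"));save(c,"crop.png",(175,140,325,235),5.3)
hsv=cv2.cvtColor(c["img"],cv2.COLOR_RGB2HSV)
# base plate contour
m=cv2.inRange(c["img"],(110,110,110),(255,255,255));b=np.zeros_like(m);b[155:218,178:320]=m[155:218,178:320]
b=cv2.morphologyEx(b,cv2.MORPH_CLOSE,np.ones((3,3)))
k=max(cv2.findContours(b,0,1)[0],key=cv2.contourArea)
print(cv2.approxPolyDP(k,5,True).reshape(-1,2).tolist(),cv2.minAreaRect(k))
mb=cv2.inRange(hsv,(105,120,80),(125,255,255));mb[:,:185]=0;mb[:,240:]=0;mb[:170]=0;mb[215:]=0
ys,xs=np.nonzero(mb);print("fin",xs.min(),xs.max(),ys.min(),ys.max(),xs.mean(),ys.mean(),len(xs))
```

```text
[[313, 166], [276, 164], [274, 155], [254, 155], [251, 163], [186, 161], [182, 207], [312, 213]] ((248.4229278564453, 182.65797424316406), (131.1663818359375, 57.106441497802734), 2.045408248901367)
fin 202 209 191 201 205.34285714285716 195.8 70
```

View pics/crop.png

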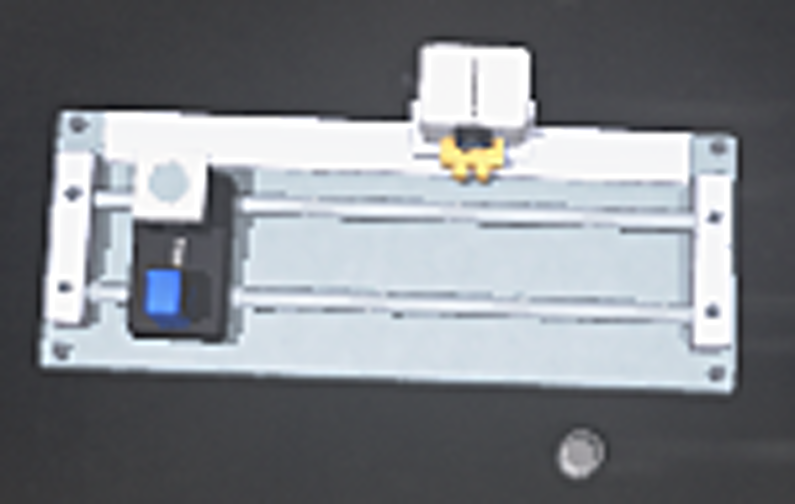

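Crop: plate corners at (60,110), (738,133), (735,391), (40,368). The notch line runs (474,60)–(474,115), the fin top is centred near (164,291) and the cap top near (170,186).

Run:
```python
from h import *
import pickle
c=pickle.load(open("top.pkl","rb"))
f=lambda L,z: onz(c,[(175+(u+.5)/5.3-.5,140+(v+.5)/5.3-.5) for u,v in L],z)
B=f([(60,110),(738,133),(735,391),(40,368)],.012);print(B.round(4))
ctr=B.mean(0); yd=(B[0]+B[3]-B[1]-B[2])[:2]; print(np.linalg.norm(yd)/2,np.linalg.norm(B[0]-B[3]),np.linalg.norm(B[1]-B[2])); 
ey=yd/np.linalg.norm(yd); ex=np.array([ey[1],-ey[0]]); print("ctr",ctr,"yaw",np.degrees(np.arctan2(ey[1],ey[0]))-90)
def loc(n,L,z):
    for p in f(L,z): d=p[:2]-ctr[:2]; print(n,p.round(4),"local",(d@ex).round(4),(d@ey).round(4))
loc("line",[(474,60),(474,115)],.066)
loc("head",[(423,46),(531,48)],.066)
loc("fin",[(164,291)],.082); loc("fincorn",[(147,268),(182,268),(182,312),(147,312)],.082)
loc("cap",[(170,182),(135,155),(207,155),(207,222),(135,218)],.085)
loc("blk",[(75,152),(60,324),(733,175),(730,347)],.036)
loc("idx",[(179,250)],.042)
loc("vial",[(580,455)],.035)
```

```text
[[ 0.5489  0.2283  0.012 ]
 [ 0.54   -0.1103  0.012 ]
 [ 0.4101 -0.1062  0.012 ]
 [ 0.4191  0.2321  0.012 ]]
0.33857912240813987 0.12986953216979727 0.12997144096975358
ctr [0.47951747 0.06096399 0.012     ] yaw -1.5226537270088443
line [0.5599 0.0225 0.066 ] local 0.0813 -0.0363
line [0.533  0.0224 0.066 ] local 0.0545 -0.0372
head [0.5665 0.0467 0.066 ] local 0.0874 -0.012
head [ 0.566  -0.0045  0.066 ] local 0.0882 -0.0631
fin [0.445  0.1622 0.082 ] local -0.0372 0.1003
fincorn [0.4555 0.1703 0.082 ] local -0.0269 0.1086
fincorn [0.4556 0.1545 0.082 ] local -0.0264 0.0928
fincorn [0.4354 0.1538 0.082 ] local -0.0466 0.0916
fincorn [0.4353 0.1695 0.082 ] local -0.0471 0.1074
cap [0.4949 0.1608 0.085 ] local 0.0127 0.1002
cap [0.5074 0.1772 0.085 ] local 0.0248 0.1169
cap [0.5077 0.1444 0.085 ] local 0.0259 0.0841
cap [0.4764 0.1434 0.085 ] local -0.0053 0.0823
cap [0.478  0.1761 0.085 ] local -0.0046 0.115
blk [0.5212 0.2148 0.036 ] local 0.0376 0.1549
blk [0.437  0.2182 0.036 ] local -0.0467 0.1561
blk [ 0.5124 -0.1037  0.036 ] local 0.0372 -0.1637
blk [ 0.4281 -0.1006  0.036 ] local -0.0471 -0.1628
idx [0.4721 0.1622 0.042 ] local -0.0101 0.101
vial [ 0.3763 -0.0288  0.035 ] local -0.1008 -0.0925
```

Emit:
play_rows:
  series: [-0.6, -0.8, 0, 0, 0, -0.68, -0.65, -0.8, 0, 0, 0, -0.68, -0.7, -0.8, 0, 0, 0, -0.68, -0.7, -0.8, 0, 0, 0, 0, -0.7, -0.8, 0, 0, 0, 0, -0.7, -0.8, 0, 0, 0, 0, -0.7, -0.8, 0, 0, 0, 0, -0.7, -0.8, 0, 0, 0, 0]
  grip: 0
  squeeze: 20

```text
t: 1.1
eef_pos: [0.3333, 0.2867, 0.233]
tcp_rot: [-0.0, 0.013, 1.0, -0.0]
ft_force: [0.1, -0.1, -0.6]
width: 0.153
gripper_force: 0.0
```

```bash
cat >> h.py <<'E'
def go(T,yaw=88.48):
    o=bot.get_obs();M=rot(o["tcp_rot"]);d=M.T@(np.array(T)-o["eef_pos"])
    W=np.array([[-np.sin(np.radians(yaw)),np.cos(np.radians(yaw)),0],[np.cos(np.radians(yaw)),np.sin(np.radians(yaw)),0],[0,0,-1]]).T
    r=R.from_matrix(M.T@W).as_rotvec(degrees=True)
    print("t",o["t"],"pos",o["eef_pos"].round(4),"F",o["ft_force"].round(1),"w",o["width"],"gf",o["gripper_force"]);print("units shift",(d/.04).round(3),"turn",(r/6).round(3))
E
python3 -c "
from h import *
go([.4945,.1607,.125])"
```

```text
t 1.1 pos [0.3333 0.2867 0.233 ] F [ 0.1 -0.1 -0.6] w 0.15347544727034435 gf 0.0
units shift [-4.109 -3.048  2.699] turn [-0.002 -0.003  0.013]
```

Emit:
play_rows:
  series: [-0.7, -0.5, 0.4, 0, 0, 0, -0.7, -0.5, 0.45, 0, 0, 0, -0.7, -0.5, 0.45, 0, 0, 0, -0.7, -0.5, 0.45, 0, 0, 0, -0.7, -0.5, 0.45, 0, 0, 0, -0.5, -0.4, 0.4, 0, 0, 0, 0, 0, 0, 0, 0, 0, 0, 0, 0, 0, 0, 0]

```text
t: 2.1
eef_pos: [0.4893, 0.1684, 0.1295]
tcp_rot: [-0.0, 0.013, 1.0, 0.0]
ft_force: [-0.6, 0.2, 0.3]
width: 0.007
gripper_force: 0.0
```

```bash
python3 -c "
from h import *
go([.4945,.1607,.106])
c=bot.capture('wrist');save(c,'w1.png')"
```

```text
t 2.1 pos [0.4893 0.1684 0.1295] F [-0.6  0.2  0.3] w 0.006982953037508581 gf 0.0
units shift [-0.135 -0.19   0.586] turn [ 0.002 -0.005  0.014]
```

View pics/w1.png

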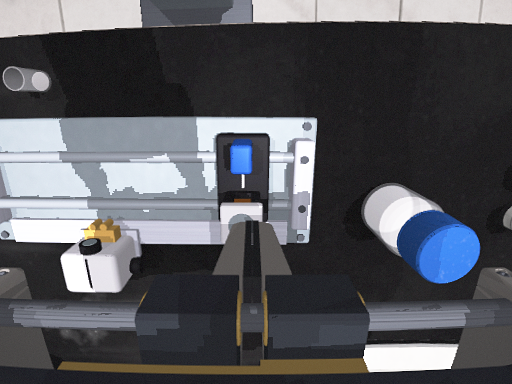

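The wrist view shows the closed fingers just above the cap (240,213), with the red/orange band showing beside it and the fin at (241,157). Next I centre over the cap, lower and press.

Emit:
play_rows:
  series: [-0.13, -0.19, 0.2, 0, 0, 0, 0, 0, 0.2, 0, 0, 0, 0, 0, 0.1, 0, 0, 0, 0, 0, 0.1, 0, 0, 0, 0, 0, 0.06, 0, 0, 0, 0, 0, 0.06, 0, 0, 0, 0, 0, 0.06, 0, 0, 0, 0, 0, 0, 0, 0, 0]

```text
t: 3.15
eef_pos: [0.4949, 0.1603, 0.098]
tcp_rot: [0.0, 0.013, 1.0, 0.0]
ft_force: [0.2, 0.6, -0.1]
width: 0.004
gripper_force: 0.0
```

```bash
python3 -c "
from h import *
go([.4945,.1607,.097])"
```

```text
t 3.15 pos [0.4949 0.1603 0.098 ] F [ 0.2  0.6 -0.1] w 0.004046413382379974 gf 0.03566093058907427
units shift [0.01  0.01  0.024] turn [0.001 0.003 0.013]
```

Emit:
play_rows:
  series: [0, 0, 0.03, 0, 0, 0, 0, 0, 0.03, 0, 0, 0, 0, 0, 0.03, 0, 0, 0, 0, 0, 0, 0, 0, 0, 0, 0, 0, 0, 0, 0, 0, 0, 0, 0, 0, 0, 0, 0, 0, 0, 0, 0, 0, 0, 0, 0, 0, 0]

```text
t: 4.15
eef_pos: [0.4952, 0.1604, 0.0969]
tcp_rot: [0.0, 0.012, 1.0, -0.0]
ft_force: [-8.3, -0.9, 18.8]
width: 0.005
gripper_force: 9.2
```

```bash
python3 -c "
from h import *
go([.4945,.1607,.097])
c=bot.capture('wrist');save(c,'w2.png',(180,100,330,260),4)
c=bot.capture('scene');save(c,'s2.png',(210,140,330,230),6)"
```

```text
t 4.15 pos [0.4952 0.1604 0.0969] F [-8.3 -0.9 18.8] w 0.0049798356190424616 gf 9.249932956590783
units shift [ 0.017  0.008 -0.003] turn [-0.002  0.001  0.016]
```

View pics/s2.png

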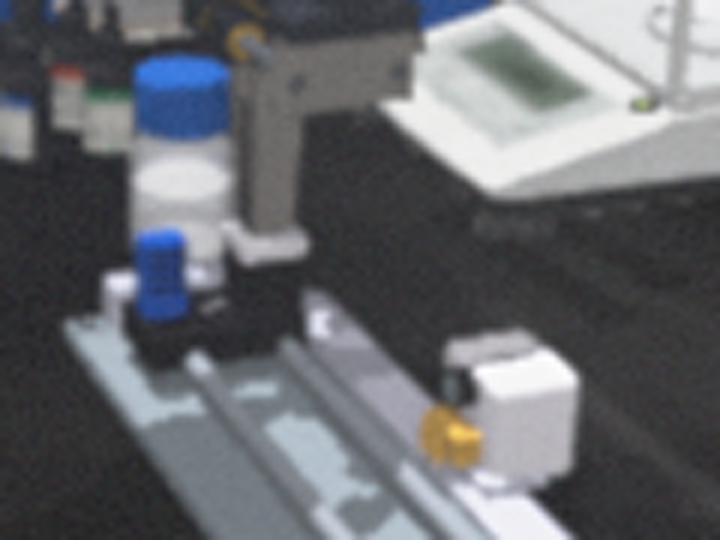

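The scene crop shows the cap (270,240) resting on the black socket with no red, and the stop at z=0.0969 with 19 N matches fully home. Now lift and move over the fin.

Emit:
play_rows:
  series: [0, 0, -0.5, 0, 0, 0, 0, 0, -0.5, 0, 0, 0, 0.4, 0, -0.2, 0, 0, 0, 0.45, 0, 0, 0, 0, 0, 0.41, 0, 0, 0, 0, 0, 0, 0, 0, 0, 0, 0, 0, 0, 0, 0, 0, 0, 0, 0, 0, 0, 0, 0]

```text
t: 5.25
eef_pos: [0.4451, 0.1614, 0.1426]
tcp_rot: [0.0, 0.013, 1.0, 0.0]
ft_force: [-0.0, 0.4, 0.0]
width: 0.003
gripper_force: 0.0
```

Emit:
play_rows:
  series: [0, 0, 0, 0, 0, 0, 0, 0, 0, 0, 0, 0, 0, 0, 0, 0, 0, 0, 0, 0, 0, 0, 0, 0, 0, 0, 0, 0, 0, 0, 0, 0, 0, 0, 0, 0, 0, 0, 0, 0, 0, 0, 0, 0, 0, 0, 0, 0]
  grip: 60

```text
t: 6.25
eef_pos: [0.4444, 0.1615, 0.1425]
tcp_rot: [-0.0, 0.013, 1.0, 0.0]
ft_force: [0.7, -1.0, 0.1]
width: 0.651
gripper_force: 0.0
```

```bash
python3 -c "
from h import *
go([.4447,.1621,.067])
c=bot.capture('wrist');save(c,'w3.png',(130,80,350,260),3.3)
c=bot.capture('scene');save(c,'s3.png',(220,160,290,210),10)"
```

```text
t 6.25 pos [0.4444 0.1615 0.1425] F [ 0.7 -1.   0.1] w 0.6512652036056764 gf 0.0
units shift [-0.007  0.014  1.887] turn [ 0.    -0.     0.013]
```

View pics/s3.png

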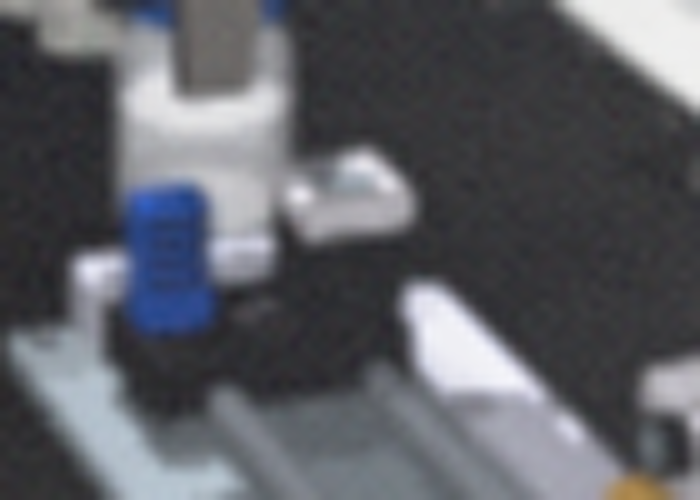

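View pics/w3.png

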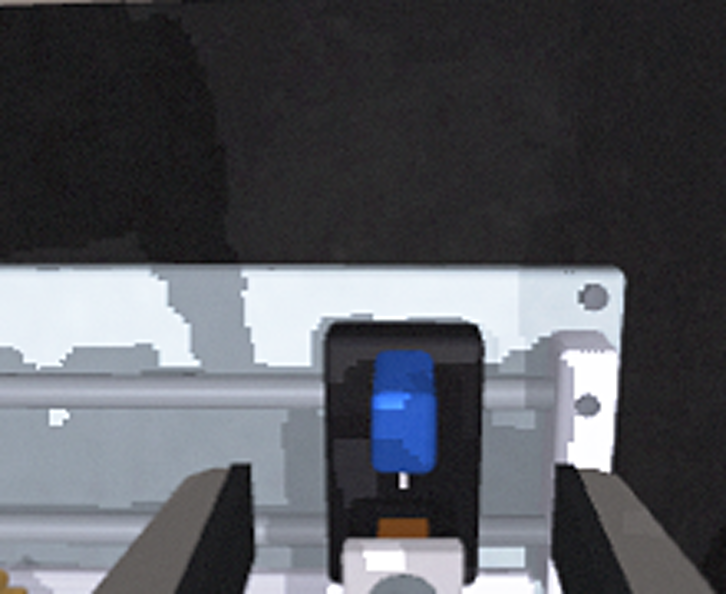

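Run:
```python
from h import *
import pickle
ctr=np.array([.4795,.0610]);ey=np.array([.0266,.9996]);ex=np.array([ey[1],-ey[0]])
c=bot.capture('wrist');h=cv2.cvtColor(c["img"],cv2.COLOR_RGB2HSV)
m=cv2.inRange(h,(0,120,60),(16,255,255));m[:,:235]=0;m[:,275:]=0;m[:230]=0;m[262:]=0
ys,xs=np.nonzero(m);print(xs.min(),xs.max(),ys.min(),ys.max(),len(xs),np.median(c["img"][m>0],0), np.array(c["position"]))
for z in (.042,.055,.068,.078):
  P=onz(c,[(xs.min(),ys.min()),(xs.max(),ys.max())],z)[:,:2]-ctr;print(z,(P@ex).round(4),(P@ey).round(4))
w1=cv2.imread("pics/w1.png")[:,:,::-1];print("w1",w1[196:206,236:248:4].tolist())
for n in("scene","now"):
  s=pickle.load(open("scene.pkl","rb")) if n=="scene" else bot.capture("scene")
  h=cv2.cvtColor(s["img"],cv2.COLOR_RGB2HSV);q=(cv2.inRange(h,(0,100,60),(12,255,255))|cv2.inRange(h,(170,100,60),(180,255,255)));q[:165]=0;q[195:]=0;q[:,:235]=0;q[:,265:]=0
  print(n,q.astype(bool).sum(),[proj(s,[*(ctr+ex*x+ey*.1),z])[0].round(1).tolist() for x,z in((-.006,.042),(-.006,.06))], [s["img"][int(v),int(u)].tolist() for u,v in proj(s,[[*(ctr+ex*-.006+ey*.1),z] for z in(.043,.055,.065,.075)])])
```

```text
244 259 237 242 94 [110.  64.  29.] [0.3618254  0.16358338 0.29344117]
0.042 [0.0048 0.0102] [0.0917 0.1065]
0.055 [-0.0016  0.0035] [0.0921 0.1061]
0.068 [-0.0081 -0.0033] [0.0925 0.1057]
0.078 [-0.0131 -0.0085] [0.0928 0.1055]
w1 [[[30, 26, 32], [30, 30, 34], [30, 30, 34]], [[27, 27, 33], [23, 23, 26], [29, 31, 36]], [[43, 33, 27], [46, 37, 32], [46, 37, 33]], [[110, 64, 29], [106, 62, 27], [107, 62, 28]], [[106, 64, 28], [106, 61, 24], [105, 63, 26]], [[100, 55, 20], [104, 57, 23], [102, 57, 21]], [[129, 105, 90], [131, 105, 90], [128, 104, 88]], [[165, 162, 170], [165, 163, 174], [167, 164, 175]], [[170, 168, 176], [170, 167, 176], [171, 168, 176]], [[182, 180, 189], [183, 179, 188], [183, 178, 186]]]
scene 8 [[247.6, 190.0], [247.6, 184.2]] [[74, 75, 80], [139, 139, 152], [89, 89, 96], [161, 160, 163]]
now 0 [[247.6, 190.0], [247.6, 184.2]] [[54, 56, 58], [98, 100, 107], [88, 88, 92], [148, 147, 151]]
```

The scene camera finds 8 red pixels before and 0 after. The brown patch in the wrist view is a fixed amber window on the socket, the same colour in both views. The cap is home, so next lower onto the fin and grip.

Emit:
play_rows:
  series: [0, 0.01, 0.4, 0, 0, 0, 0, 0, 0.4, 0, 0, 0, 0, 0, 0.35, 0, 0, 0, 0, 0, 0.3, 0, 0, 0, 0, 0, 0.25, 0, 0, 0, 0, 0, 0.18, 0, 0, 0, 0, 0, 0, 0, 0, 0, 0, 0, 0, 0, 0, 0]

```text
t: 7.45
eef_pos: [0.4448, 0.162, 0.0677]
tcp_rot: [0.0, 0.013, 1.0, 0.0]
ft_force: [0.1, 1.6, 0.2]
width: 0.652
gripper_force: 0.0
```

Emit:
play_rows:
  series: [0, 0, 0, 0, 0, 0, 0, 0, 0, 0, 0, 0, 0, 0, 0, 0, 0, 0, 0, 0, 0, 0, 0, 0, 0, 0, 0, 0, 0, 0, 0, 0, 0, 0, 0, 0, 0, 0, 0, 0, 0, 0, 0, 0, 0, 0, 0, 0]
  grip: 0
  squeeze: 45

```text
t: 8.45
eef_pos: [0.4444, 0.1619, 0.0673]
tcp_rot: [-0.0, 0.013, 1.0, -0.0]
ft_force: [-0.1, 0.9, -0.3]
width: 0.17
gripper_force: 45.0
```

```bash
python3 -c "
from h import *
go([.4406,.0248,.067])"
```

```text
t 8.45 pos [0.4444 0.1619 0.0673] F [-0.1  0.9 -0.3] w 0.16982865658005505 gf 44.99748766422272
units shift [ 0.009 -3.429  0.007] turn [-0.    -0.001  0.012]
```

Emit:
play_rows:
  series: [0, -0.2, 0, 0, 0, 0, 0, -0.4, 0, 0, 0, 0, 0, -0.5, 0, 0, 0, 0, 0, -0.5, 0, 0, 0, 0, 0, -0.5, 0, 0, 0, 0, 0, -0.45, 0, 0, 0, 0, 0, -0.25, 0, 0, 0, 0, 0, 0, 0, 0, 0, 0]

```text
t: 9.45
eef_pos: [0.4411, 0.0489, 0.0673]
tcp_rot: [-0.001, 0.013, 1.0, -0.0]
ft_force: [-3.1, -1.4, 5.1]
width: 0.165
gripper_force: 45.0
```

Emit:
play_rows:
  series: [0, -0.05, 0, 0, 0, 0, 0, -0.05, 0, 0, 0, 0, 0, -0.05, 0, 0, 0, 0, 0, -0.05, 0, 0, 0, 0, 0, -0.03, 0, 0, 0, 0, 0, 0, 0, 0, 0, 0, 0, 0, 0, 0, 0, 0, 0, 0, 0, 0, 0, 0]

```text
t: 10.45
eef_pos: [0.4409, 0.0413, 0.0673]
tcp_rot: [-0.001, 0.012, 1.0, 0.0]
ft_force: [-5.7, 0.1, 5.0]
width: 0.173
gripper_force: 45.0
```

```bash
python3 -c "
from h import *
go([.4406,.0248,.067])"
```

```text
t 10.45 pos [0.4409 0.0413 0.0673] F [-5.7  0.1  5. ] w 0.17253443124228687 gf 45.001795291900635
units shift [-0.003 -0.413  0.007] turn [ 0.002 -0.013  0.022]
```

Emit:
play_rows:
  series: [0, -0.03, 0, 0, 0, 0, 0, -0.03, 0, 0, 0, 0, 0, -0.03, 0, 0, 0, 0, 0, -0.03, 0, 0, 0, 0, 0, 0, 0, 0, 0, 0, 0, 0, 0, 0, 0, 0, 0, 0, 0, 0, 0, 0, 0, 0, 0, 0, 0, 0]

```text
t: 11.45
eef_pos: [0.4407, 0.0366, 0.0673]
tcp_rot: [-0.001, 0.012, 1.0, 0.0]
ft_force: [-4.8, 0.3, 5.8]
width: 0.17
gripper_force: 45.0
```

Emit:
play_rows:
  series: [0, -0.025, 0, 0, 0, 0, 0, -0.025, 0, 0, 0, 0, 0, -0.025, 0, 0, 0, 0, 0, 0, 0, 0, 0, 0, 0, 0, 0, 0, 0, 0, 0, 0, 0, 0, 0, 0, 0, 0, 0, 0, 0, 0, 0, 0, 0, 0, 0, 0]

```text
t: 12.45
eef_pos: [0.4407, 0.0343, 0.0673]
tcp_rot: [-0.001, 0.012, 1.0, 0.001]
ft_force: [-4.8, 5.3, 6.7]
width: 0.172
gripper_force: 45.0
```

Emit:
play_rows:
  series: [0, -0.025, 0, 0, 0, 0, 0, -0.025, 0, 0, 0, 0, 0, 0, 0, 0, 0, 0, 0, 0, 0, 0, 0, 0, 0, 0, 0, 0, 0, 0, 0, 0, 0, 0, 0, 0, 0, 0, 0, 0, 0, 0, 0, 0, 0, 0, 0, 0]

```text
t: 13.45
eef_pos: [0.4406, 0.0333, 0.0673]
tcp_rot: [-0.001, 0.012, 1.0, 0.002]
ft_force: [-4.5, 9.3, 6.5]
width: 0.172
gripper_force: 45.0
```

Emit:
play_rows:
  series: [0, -0.025, 0, 0, 0, 0, 0, -0.025, 0, 0, 0, 0, 0, 0, 0, 0, 0, 0, 0, 0, 0, 0, 0, 0, 0, 0, 0, 0, 0, 0, 0, 0, 0, 0, 0, 0, 0, 0, 0, 0, 0, 0, 0, 0, 0, 0, 0, 0]

```text
t: 14.45
eef_pos: [0.4405, 0.0314, 0.0673]
tcp_rot: [-0.001, 0.012, 1.0, 0.002]
ft_force: [-4.5, 10.0, 6.2]
width: 0.173
gripper_force: 45.0
```

Emit:
play_rows:
  series: [0, -0.025, 0, 0, 0, 0, 0, -0.025, 0, 0, 0, 0, 0, 0, 0, 0, 0, 0, 0, 0, 0, 0, 0, 0, 0, 0, 0, 0, 0, 0, 0, 0, 0, 0, 0, 0, 0, 0, 0, 0, 0, 0, 0, 0, 0, 0, 0, 0]

```text
t: 15.45
eef_pos: [0.4405, 0.0283, 0.0673]
tcp_rot: [-0.001, 0.012, 1.0, 0.001]
ft_force: [-5.2, 5.6, 5.9]
width: 0.168
gripper_force: 45.0
```

Emit:
play_rows:
  series: [0, -0.025, 0, 0, 0, 0, 0, -0.01, 0, 0, 0, 0, 0, 0, 0, 0, 0, 0, 0, 0, 0, 0, 0, 0, 0, 0, 0, 0, 0, 0, 0, 0, 0, 0, 0, 0, 0, 0, 0, 0, 0, 0, 0, 0, 0, 0, 0, 0]

```text
t: 16.45
eef_pos: [0.4404, 0.0262, 0.0673]
tcp_rot: [-0.001, 0.012, 1.0, 0.0]
ft_force: [-5.9, 1.1, 6.2]
width: 0.173
gripper_force: 45.0
```

Emit:
play_rows:
  series: [0, -0.025, 0, 0, 0, 0, 0, 0, 0, 0, 0, 0, 0, 0, 0, 0, 0, 0, 0, 0, 0, 0, 0, 0, 0, 0, 0, 0, 0, 0, 0, 0, 0, 0, 0, 0, 0, 0, 0, 0, 0, 0, 0, 0, 0, 0, 0, 0]

```text
t: 17.45
eef_pos: [0.4404, 0.0248, 0.0673]
tcp_rot: [-0.001, 0.012, 1.0, -0.0]
ft_force: [-5.9, -2.3, 7.1]
width: 0.173
gripper_force: 45.0
```

Emit:
play_rows:
  series: [0, -0.025, 0, 0, 0, 0, 0, 0, 0, 0, 0, 0, 0, 0, 0, 0, 0, 0, 0, 0, 0, 0, 0, 0, 0, 0, 0, 0, 0, 0, 0, 0, 0, 0, 0, 0, 0, 0, 0, 0, 0, 0, 0, 0, 0, 0, 0, 0]

```text
t: 18.45
eef_pos: [0.4404, 0.0241, 0.0673]
tcp_rot: [-0.001, 0.012, 1.0, 0.0]
ft_force: [-5.0, 1.3, 6.0]
width: 0.175
gripper_force: 45.0
```

Emit:
play_rows:
  series: [0, -0.025, 0, 0, 0, 0, 0, 0, 0, 0, 0, 0, 0, 0, 0, 0, 0, 0, 0, 0, 0, 0, 0, 0, 0, 0, 0, 0, 0, 0, 0, 0, 0, 0, 0, 0, 0, 0, 0, 0, 0, 0, 0, 0, 0, 0, 0, 0]

```text
t: 19.45
eef_pos: [0.4403, 0.0235, 0.0673]
tcp_rot: [-0.001, 0.012, 1.0, 0.0]
ft_force: [-5.5, 2.0, 6.7]
width: 0.17
gripper_force: 45.0
```

Run:
```python
from h import *
go([.4405,.0235,.067])
c=bot.capture('top');save(c,'t4.png',(215,145,295,205),9)
c=bot.capture('scene');save(c,'s4.png',(210,140,330,230),6)
```

```text
t 19.45 pos [0.4403 0.0235 0.0673] F [-5.5  2.   6.7] w 0.17029842737426387 gf 45.001224875450134
units shift [-0.004 -0.     0.008] turn [ 0.009 -0.015  0.021]
```

View pics/t4.png

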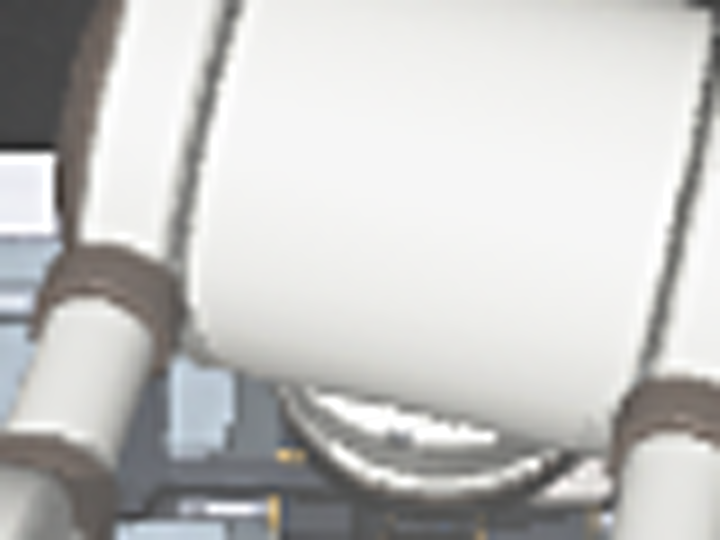

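The top view is blocked by the forearm, so I'll check the cap against the head line with the wrist camera.

Run:
```python
from h import *
import pickle
c=bot.capture('wrist');pickle.dump(c,open("w5.pkl","wb"));save(c,'w5.png',(140,200,370,370),3.4)
print(c["position"],bot.get_obs()["ft_force"])
```

```text
[0.35796936 0.02535365 0.21836965] [-4.92253716  2.43329709  6.38811637]
```

View pics/w5.png

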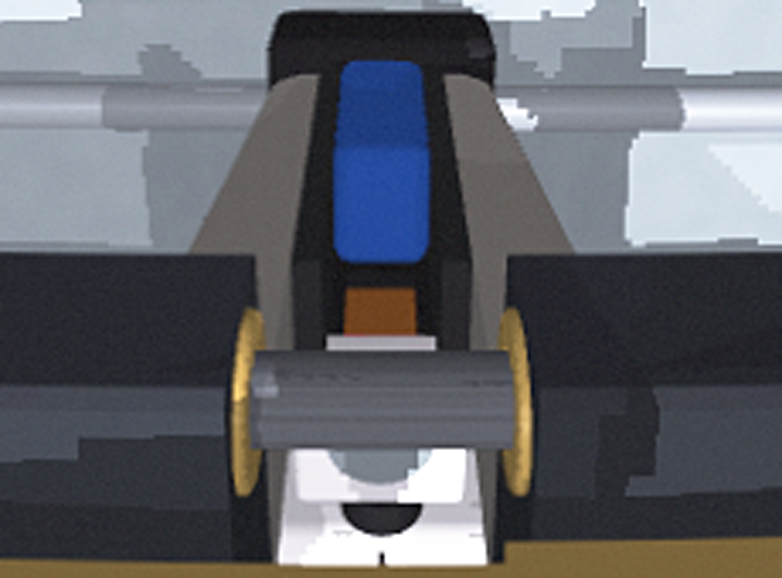

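The wrist crop shows the head line at (381,556), the lens barrel centred at (381,510), the far cap corners at (297,495) and (468,495), and the fin centred at column 381. They line up; next I quantify it.

Run:
```python
from h import *
import pickle
c=pickle.load(open("w5.pkl","rb"))
ctr=np.array([.4795,.0610]);ey=np.array([.0266,.9996]);ex=np.array([ey[1],-ey[0]])
f=lambda n,L,z:print(n,[( (p[:2]-ctr)@ex,(p[:2]-ctr)@ey) for p in onz(c,[(140+(u+.5)/3.4-.5,200+(v+.5)/3.4-.5) for u,v in L],z).round(4)])
f("line",[(381,556),(381.5,566)],.066)
f("barrel/lens sides",[(342,506),(421,506)],.066)
f("cap",[(298,495),(467,495),(327,340),(436,340)],.078)
f("fin",[(334,250),(428,250)],.082)
```

```text
line [(np.float64(0.054042799999999995), np.float64(-0.038574199999999996)), (np.float64(0.05683902000000002), np.float64(-0.038399760000000005))]
barrel/lens sides [(np.float64(0.04045048000000007), np.float64(-0.046538239999999995)), (np.float64(0.04042206000000003), np.float64(-0.03043404))]
cap [(np.float64(0.02514554), np.float64(-0.054047700000000004)), (np.float64(0.025107320000000023), np.float64(-0.022539019999999996)), (np.float64(-0.009824079999999999), np.float64(-0.048076139999999996)), (np.float64(-0.009829679999999999), np.float64(-0.029070440000000003))]
fin [(np.float64(-0.030674279999999984), np.float64(-0.04643030000000001)), (np.float64(-0.03068407999999997), np.float64(-0.03102582))]
```

```bash
python3 -c "
from h import *
go([.4405,.0235,.067]);print(bot.hand_in())"
```

```text
t 19.6 pos [0.4403 0.0235 0.0673] F [-4.9  2.4  6.4] w 0.16743264625751667 gf 45.00122308731079
units shift [-0.004 -0.001  0.007] turn [ 0.009 -0.015  0.022]
the job is handed in; nothing more can be done
None
```

I pressed the cap fully home (no red showing), then slid the carriage until the ball dropped into the notch, within about 0.3 mm of the head's line in the wrist view. I handed in at 19.6 s, holding the fin at 45 N; the bottles and vial were never touched, though I took no final picture of them, and the hand-in returned no verdict.

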